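# Lock the clevis pin with its spring cotter

### The job

Push the big clevis pin fully home in the fork bracket, so that its head sits against the fork and the cross hole comes clear on the other side. Then take the spring cotter out of the wooden block, find the slanting cross hole with its straight leg and push it through until the bow snaps over the pin, and leave it seated there. Do not disturb the spare pin, the spanner, the oil bottle or the steel block.

Things in the scene. Friction and masses are not known exactly. Their poses are not given: they have to be found in the camera images.
- bracket: grey steel fork bracket fixed on the bench: base plate 90 x 100 x 12 mm with four bolts, two upright cheeks 56 mm wide and 148 mm high with round tops, outer faces (washers) 26 mm either side of the middle; a rod eye hangs between them. Origin: centre of the plate's underside, z up, x away from the robot, y along the clevis pin towards its head. The pin's axis is 120 mm above it
- clevis_pin (a joint): how far (m) the bright 32 mm thick clevis pin stands out of the fork along the bracket's +y: 0 = home, head against the fork. It starts 14 to 26 mm out, its cross hole hidden in the far (-y) cheek; slides with 4 N friction plus 8 N per m/s; a ribbed neck keeps it from turning. Home, its head (49 mm across, 12 mm thick) has its outer face 38 mm from the bracket's middle
- hole_home (a point): where the cross hole's centre lies once the pin is home: on the pin's axis, 12 mm outside the -y cheek, 15 mm from the pin's end. Axes as bracket. A round 8.6 mm bore, 1 mm chamfers, right through the 32 mm pin, square to its axis. Its upper end leans 0.36 to 0.86 rad from upright towards the bracket's -x (the robot); how far is not measured: see it or feel for it
- pin_block: light wooden block 60 x 130 x 50 mm fixed on the bench with three upright 8.5 mm holes, 32 mm deep, in a row along its y at -35, 0 and +35 mm. Origin: centre of its underside. The cotter stands in one of the outer holes, the spare pin in the other; the middle one is empty
- cotter: spring cotter (R-clip) of 7 mm steel wire, 120 g, standing leg down in the block. Origin: on the straight leg's axis at the coil's height; -z points along that leg, its round tip 138 mm from the origin. Two-turn coil, 29 mm outer diameter, 14 mm thick along y (grip across these faces), centred 11 mm along +x. The bow leg lies on the +x side, same plane, and ends 37 mm short of the tip
- cotter_bow (a joint): how far (rad) the bow leg is sprung open about the coil's centre: 0 = at rest. Its throat is 8 mm from the leg's axis (inside of the wire), so it opens about 0.1 rad riding over the pin's 16 mm radius and springs back to nearly 0 once the pin lies in the bow's curve. 6 N m/rad, slight preload; pushing it over takes about 10 to 18 N along the leg, more if it is askew
- cotter_seat (a point): point on the straight leg's axis 60 mm from the origin towards the tip, opposite the middle of the bow's curve: it lies at point hole_home when the cotter is seated. Axes as cotter
- spare_pin: plain 7.4 mm steel pin, 80 mm long with an 18 mm flat head, standing in the block's other outer hole (bystander); origin at its foot
- spanner: open-ended spanner, 193 mm, flat on the bench (bystander)
- oil_bottle: yellow squeeze oil bottle with a red spout, 52 mm across, 176 mm high (bystander); origin under its centre
- steel_block: ground steel parallel block, 32 x 85 x 34 mm, on the left (bystander); origin under its centre

How it is judged:
On the way:
1. the clevis pin is pushed home (within 2 mm) (value of joint clevis_pin below 0.002 m), for 0.2 s.
At the end, for the whole second after the job is handed in: the pin is home (within 3 mm); the cotter's leg is through the cross hole, its seat point within 6 mm of the hole's centre, its flat plane square across the pin (0.3 rad); the bow has sprung back over the pin (under 0.04 rad open); the cotter is at rest (value of joint clevis_pin below 0.003 m and distance between cotter_seat and hole_home below 0.006 m and angle between the y axis of cotter and the y axis of bracket, either way round below 0.3 rad and value of joint cotter_bow below 0.04 rad and linear speed of cotter below 0.02 m/s); the robot touches nothing.
It fails at once if the spanner or the steel block is moved more than 25 mm (distance of any of spanner, steel_block from where it was at the start of the episode above 0.025 m).
It fails at once if the oil bottle is moved more than 25 mm or tipped (distance of oil_bottle from where it was at the start of the episode above 0.025 m or angle between oil_bottle's own z axis and vertical above 0.5 rad).
It fails at once if the spare pin is moved more than 15 mm or taken out of the block (distance of spare_pin from where it was at the start of the episode above 0.015 m).
It also fails if it takes over 64 s, if anything falls off the work surface, if the arm or the gripper's body presses on something with over 40 N, if the wrist force passes 120 N, or if a joint passes its speed limit or range.

### The arm

A 6-joint arm with a two-finger parallel gripper is mounted at the origin on a cart in front of the work surface, level with it; the furniture and walls round the work are solid. World frame = base frame: x ahead of the robot, y to its left, z up, the work surface at z = 0. Lengths are in m, angles in rad, forces in N, time in s.
With the tool pointing down it reaches from about 0.275 to 0.725 m from the base axis. Payload 15.9 kg.
Tool frame: the origin (TCP) lies midway between the tips of the shut fingers; the grasp point (between the pads) lies 19 mm behind it; z points along the fingers, y is the line along which they close (so a half turn about z gives the same grasp; the last joint's range is limited). The gripper opens to 85 mm and grips with 20 to 120 N. Pads are 22 mm wide; open, the fingers measure 114 mm over their backs; the gripper's body (76 mm by 85 mm) begins 54 mm behind the grasp point. The pads swing forward as they close: fully open they stand 13 mm farther back than shut.
Start: joints at [0, 0.213, -0.034, 1.323, 0, 1.571], TCP at [0.5, -0, 0.231] pointing down, gripper open.
Joint ranges: [-2.98, 2.98], [-0.74, 1.72], [-1.14, 1.35], [-2.1, 2.04], [-1.57, 1.44], [-3.14, 3.14]. Speed limits (rad/s): [1.89, 1.89, 2.39, 2.57, 3.14, 3.14].

### API

Orientations are given as a unit quaternion [w, x, y, z].
In Python, from plant import robot gives the robot as it stands. The module is installed in compiled form; this text tells all that it offers.
- The arm moves only by the tool step_arm, never from a script. Its argument "targets" is a list of rows, each a list of 3 entries, a list of its own where there are three numbers: the opening, from 0 (shut) to 1 (fully open), then the shift along the tool's x, y, z scaled (see below), then the turn, a rotation vector about the tool's x, y, z scaled (see below). A call has 1 to 20 rows; each row is the pose to reach, as a shift and turn from the pose commanded when the call began, along the tool's axes at that moment; what a row does not reach only later rows make up. The controller multiplies each number of a shift by 15 cm and each number of a turn by 90 degrees. A row lasts 1/8 s, in which the tool goes at most 62.5 mm and 10.7 degrees, less where a joint would pass 70% of its speed; a pose out of reach is approached as far as the arm can. A call with a number of a shift or a turn outside -1 to 1 is refused whole. A call with a gripper value outside its range is refused whole. The fingers move at their own pace and stop on an object; the grip force is fixed at half the most. Time passes only in rows, so rows that repeat a pose let the fingers close. It gives the time, the measured TCP pose, the force, the opening and the grip force at its end, in the units of the state.
- robot.observe(): the state, without advancing time (a new reading comes with each control period).
- robot.grab_frame(name): name is "scene" or "side" or "wrist"; returns (picture, depth): 420x560x3 uint8, red, green, blue; 420x560 float32, m along the optical axis (not along the pixel's ray), 0 where there is no reading.
- robot.camera_model(name): a dict with "camera_matrix" (3x3 intrinsics, pixels), "k1" (the pictures are not rectified: a ray, as slopes to the right and down, at radius r is drawn at 1 + k1 r^2 times it, then the intrinsics apply), "rvec" (rotation vector, rad) and "tvec" (3), from world to camera coordinates, as OpenCV has them. Camera axes: x right, y down, z forward; pixel columns grow to the right and rows downward; lengths in m; the calibration is good to about 2 mm. A picture is of the moment at which its call begins: read the wrist's pose just before it. camera_model takes no time and is no camera call; for the wrist camera it gives the pose at the moment of the call.
- robot.job_done(): hands the job in; it is judged then, once.
Trained networks look in the newest picture that a camera, given by its name, has taken for a name from the list of things; names that differ only in an ending like _2 or _b are one class to them, and where a whole thing is asked for, a point or a joint stands for the part that bears it (a point fixed in the world has none). Each returns a list of dicts, best first, with "score" (0 to 1); they miss things now and then, are a little off and sometimes report something else, mostly with a low value. They report only what shows in the picture. A call takes as long as a camera call.
- robot.boxes_of(camera, thing): "at" ([row, column] in pixels, amid what is visible of it).
- robot.cut_out(camera, thing): "region" (420x560 bool, what is visible of it) and "at" ([row, column] in pixels, amid what is visible of it).
The state is a dict: "t": time; "joint_pos": joint angles; "joint_vel": joint speeds; "joint_efforts": joint torques, N m; "tool_pos": TCP position; "ee_rot": TCP orientation; "force": force on the tool from outside, world axes, zero at the start; "moment": the same for the moment, N m; "grip_width": finger opening in m; "grasp_force": force on a finger pad.
Only numpy, scipy, OpenCV 4.12 (cv2) and the standard library are available. Lean on these libraries where they do the work, as an engineer would, in place of code of your own. Each camera call takes 0.05 s, during which the arm holds its last target. There are 200 camera calls.

## Working session

There is one attempt and no reset: what is moved stays moved. The work goes in short steps, Python scripts to look and compute and a tool call to move; the robot and the scene stay as the last step left them, time stands still between calls to the robot, and variables do not carry over. Pictures are saved under pics/ and viewed, at most 10 in all, crops included, and the job is handed in when it is done.

Besides the shell and the picture viewer there is one more tool, called after ">>>" by a JSON object that holds its "fn" and its "kwargs". step_arm: Moves the arm, as the interface text tells. Its arguments: {"type":"object","properties":{"targets":{"type":"array"}},"required":["targets"]}

```bash
mkdir -p pics; cat > h.py <<'E'
import numpy as np, cv2
from plant import robot
from scipy.spatial.transform import Rotation as R
def cam(n):
    m=robot.camera_model(n); return np.array(m["camera_matrix"]),m["k1"],R.from_rotvec(np.ravel(m["rvec"])).as_matrix(),np.ravel(m["tvec"])
def cloud(n,depth):
    K,k1,Rm,t=cam(n); h,w=depth.shape
    v,u=np.mgrid[:h,:w].astype(float)
    p=cv2.undistortPoints(np.stack([u.ravel(),v.ravel()],1)[:,None],K,np.array([k1,0,0,0,0.]))[:,0]
    d=depth.ravel()[:,None]
    P=(np.c_[p,np.ones(len(p))]*d-t)@Rm
    P[d[:,0]<=0]=np.nan
    return P.reshape(h,w,3)
def proj(n,X):
    K,k1,Rm,t=cam(n)
    return cv2.projectPoints(np.atleast_2d(X).astype(float),cv2.Rodrigues(Rm)[0],t,K,np.array([k1,0,0,0,0.]))[0][:,0]
def save(n,img): cv2.imwrite("pics/"+n+".png",img[:,:,::-1])
def toolrot():
    q=robot.observe()["ee_rot"]; return R.from_quat([q[1],q[2],q[3],q[0]])
E
python3 - <<'E'
from h import *
np.set_printoptions(precision=4,suppress=True)
o=robot.observe(); print({k:np.round(v,4) for k,v in o.items()})
for n in("scene","side"):
    im,d=robot.grab_frame(n); np.save(n+"_d.npy",d); save(n+"0",im); np.save(n+"_c.npy",cloud(n,d))
    print(n,cam(n)[0].diagonal(),-cam(n)[2].T@cam(n)[3])
    P=cloud(n,d)
    for th in("bracket","clevis_pin","pin_block","cotter","spare_pin","steel_block","oil_bottle","spanner"):
        r=robot.cut_out(n,th)
        for e in r[:2]:
            q=P[e["region"]]; q=q[~np.isnan(q[:,0])]
            if len(q): print(th,round(e["score"],2),np.round(e["at"]),np.median(q,0),q.min(0),q.max(0))
E
```

```text
{'t': np.float64(0.0), 'joint_pos': array([ 0.    ,  0.2134, -0.035 ,  1.3235, -0.    ,  1.5708]), 'joint_vel': array([ 0.0001,  0.0009,  0.0004, -0.0021,  0.0001,  0.0003]), 'joint_efforts': array([ -0.0014, -68.6184,  48.7125,   0.0175,  -0.0002,  -0.0001]), 'tool_pos': array([0.4997, 0.    , 0.2308]), 'ee_rot': array([-0.0004,  0.7071,  0.7071, -0.0004]), 'force': array([-0.1385,  0.166 , -0.2063]), 'moment': array([0.0124, 0.0276, 0.0126]), 'grasp_force': np.float64(0.0), 'grip_width': np.float64(0.0853)}
scene [387.0738 387.0738   1.    ] [0.2206 0.8842 0.4642]
bracket 0.9 [219. 291.] [0.5664 0.1337 0.0699] [ 0.4891 -0.2761 -0.0028] [0.7703 0.3531 0.1642]
clevis_pin 0.53 [200. 282.] [0.5852 0.1645 0.1242] [ 0.5666 -0.1665 -0.0016] [0.7722 0.1717 0.1443]
pin_block 0.86 [313. 279.] [0.4653 0.4235 0.0473] [ 0.4362  0.3147 -0.0028] [0.5163 0.4549 0.0975]
cotter 0.6 [247. 274.] [0.5001 0.3551 0.1207] [ 0.4848  0.118  -0.002 ] [0.6236 0.3627 0.169 ]
spare_pin 0.48 [292. 271.] [0.4703 0.4211 0.0839] [0.4628 0.4111 0.0483] [0.4807 0.4275 0.0983]
steel_block 0.67 [331. 212.] [0.5425 0.49
[... 506 characters left out ...]
83 0.1457]
pin_block 0.87 [232. 378.] [0.5023 0.3841 0.048 ] [ 0.4408  0.3146 -0.0023] [0.5278 0.4516 0.0925]
cotter 0.57 [206. 368.] [0.5101 0.3519 0.1054] [-0.5198  0.201  -0.8119] [0.5238 0.3594 0.1711]
spare_pin 0.39 [217. 396.] [0.477  0.4171 0.0958] [-0.4813  0.3903 -0.805 ] [0.4858 0.4255 0.1013]
steel_block 0.7 [268. 404.] [0.565  0.4745 0.0324] [0.5252 0.4316 0.    ] [0.5965 0.5176 0.0382]
oil_bottle 0.62 [219. 160.] [ 0.6965 -0.0763  0.0761] [ 0.5383 -0.2348 -0.003 ] [ 0.7127 -0.0605  0.1754]
spanner 0.7 [192. 226.] [ 0.4773 -0.028   0.0074] [ 0.4629 -0.0566  0.0021] [0.498  0.0073 0.0105]
spanner 0.38 [206. 267.] [0.6003 0.1587 0.1303] [0.4465 0.0877 0.0008] [0.6194 0.1683 0.1457]
```

View pics/scene0.png

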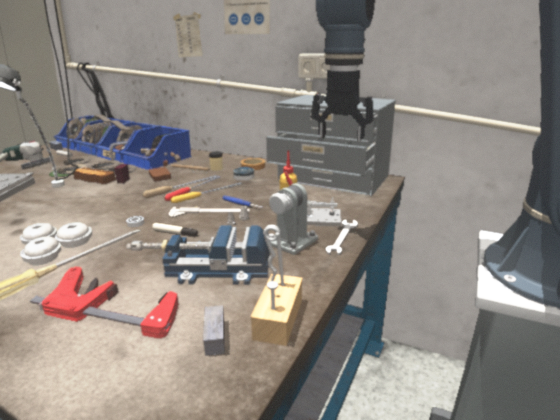

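View pics/side0.png

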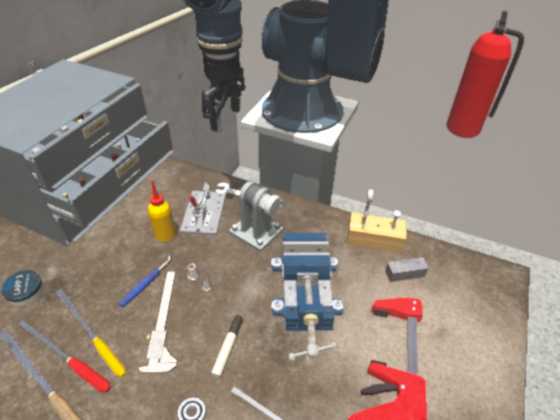

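Scene: the bracket is at about (291,219) with the pin head facing the camera. The block with cotter and spare pin is at (278,310), and a vise is on its left at (215,250). The side view agrees. Next I fit the poses.

```bash
cat > fit.py <<'E'
from h import *
np.set_printoptions(precision=4,suppress=True)
P=[np.load(n+"_c.npy").reshape(-1,3) for n in("scene","side")]
def box(p,lo,hi): return p[np.all((p>lo)&(p<hi),1)]
def rect(q): return cv2.minAreaRect(q[:,:2].astype(np.float32)*1000)
for n,p in zip(("scene","side"),P):
    print(n)
    q=box(p,[.42,.30,.044],[.56,.47,.056]); print("blocktop",len(q),np.median(q[:,2]),rect(q))
    q=box(p,[.5,.03,.008],[.7,.2,.018]); print("plate",len(q),rect(q))
    # head face: histogram with ransac plane
    q=box(p,[.54,.13,.09],[.64,.19,.155]); print("headpts",len(q),q.min(0),q.max(0))
    rng=np.random.default_rng(0);best=None
    for _ in range(500):
        a=q[rng.choice(len(q),3,False)];nn=np.cross(a[1]-a[0],a[2]-a[0]);l=np.linalg.norm(nn)
        if l<1e-6: continue
        nn/=l
        if abs(nn[1])<.8: continue
        m=abs((q-a[0])@nn)<.0015
        if best is None or m.sum()>best.sum():best=m
    if best is not None:
        f=q[best];c=f.mean(0);nn=np.linalg.svd(f-c)[2][2];print("face",len(f),c,(f.min(0)+f.max(0))/2,np.ptp(f,axis=0),nn*np.sign(nn[1]))
    q=box(p,[.46,.31,.065],[.54,.39,.2]);
    for z in np.arange(.065,.18,.01):
        s=q[(q[:,2]>z)&(q[:,2]<z+.01)]
        if len(s):print("cot z%.3f"%z,len(s),s.mean(0)[:2],s.min(0)[:2],s.max(0)[:2])
    print("cot top",q[:,2].max())
    q=box(p,[.44,.39,.085],[.5,.45,.11]); print("spare",len(q),np.median(q,0),q.max(0))
    q=box(p,[.6,.12,.02],[.85,.4,.3]);print("vise",q.min(0),q.max(0))
E
python3 fit.py
```

```text
scene
blocktop 1414 0.048566689643716784 ((479.052734375, 384.1640319824219), (60.55852127075195, 132.21397399902344), 12.157658576965332)
plate 345 ((565.7509765625, 124.48126220703125), (116.4410400390625, 95.86553955078125), 24.56888771057129)
headpts 569 [0.5549 0.1301 0.0901] [0.6138 0.1717 0.1467]
face 188 [0.5916 0.1658 0.1196] [0.5911 0.1653 0.1202] [0.044  0.0129 0.0455] [0.2457 0.9692 0.0186]
cot z0.065 32 [0.4952 0.3543] [0.486  0.3512] [0.5054 0.3583]
cot z0.075 47 [0.4963 0.3541] [0.486  0.3497] [0.5106 0.3585]
cot z0.085 37 [0.4991 0.355 ] [0.4863 0.3502] [0.5111 0.3587]
cot z0.095 41 [0.4987 0.3551] [0.4873 0.351 ] [0.5115 0.3588]
cot z0.105 40 [0.497  0.3546] [0.4877 0.3497] [0.5091 0.3581]
cot z0.115 41 [0.4986 0.3549] [0.4884 0.3509] [0.5097 0.359 ]
cot z0.125 43 [0.4997 0.3549] [0.4888 0.3483] [0.5118 0.3588]
cot z0.135 48 [0.5025 0.3567] [0.4903 0.3512] [0.5169 0.361 ]
cot z0.145 72 [0.5031 0.3571] [0.4903 0.3499] [0.5178 0.3626]
cot z0.155 67 [0.5026 0.3559] [0.4904 0.3476] [0.5187 0.3627]
cot z0.165 29 [0.5039 0.3548] [0.4964 0.3475] [0.5126 0.3585]
cot top 0.16
[... 640 characters left out ...]
59] [0.511  0.3548]
cot z0.085 9 [0.5078 0.3512] [0.4946 0.3462] [0.5154 0.3565]
cot z0.095 12 [0.513  0.3528] [0.4941 0.3456] [0.5168 0.3562]
cot z0.105 18 [0.51   0.3519] [0.4958 0.3461] [0.5181 0.3558]
cot z0.115 8 [0.5063 0.351 ] [0.497  0.3466] [0.5158 0.3555]
cot z0.125 7 [0.5149 0.3528] [0.5136 0.3502] [0.5167 0.3555]
cot z0.135 8 [0.5182 0.3547] [0.5158 0.3522] [0.5197 0.3569]
cot z0.145 15 [0.519  0.3552] [0.4987 0.3511] [0.5226 0.3594]
cot z0.155 25 [0.5184 0.3534] [0.4991 0.3443] [0.5238 0.3587]
cot z0.165 29 [0.5112 0.3521] [0.5009 0.3454] [0.5191 0.3577]
cot top 0.1711005400936546
spare 48 [0.4773 0.4171 0.0972] [0.4858 0.4255 0.1013]
vise [0.6  0.12 0.02] [0.8498 0.3965 0.1457]
```

```bash
cat >> fit.py <<'E'
print("-----")
u=np.array([.241,.9705,0]);v=np.array([.9705,-.241,0])
for p,fc in zip(P,([.5916,.1658,.12],[.5971,.163,.1235])):
    d=p-np.array(fc); L=np.c_[d@v,d@u,p[:,2]]
    q=box(L,[-.06,-.16,.007],[.06,.02,.016]);print("plate x,y pct",np.percentile(q[:,0],[1,5,95,99]),np.percentile(q[:,1],[1,5,50,95,99]))
    q=box(L,[-.028,-.12,.02],[.028,.02,.09]);h=np.histogram(q[:,1],np.arange(-.12,.02,.003));print("cheek y",[(round(b,3),c) for b,c in zip(h[1],h[0]) if c>5])
    q=box(L,[-.04,-.12,.1],[.04,.02,.17]);h=np.histogram(q[:,1],np.arange(-.12,.02,.003));print("up y",[(round(b,3),c) for b,c in zip(h[1],h[0]) if c>5])
    q=box(L,[-.03,-.07,.146],[.03,-.03,.17]);print("top",len(q),q[:,2].max() if len(q) else 0)
    q=box(L,[-.1,.005,.03],[.3,.15,.3]);print("beyond head",len(q),q.min(0),q.max(0),[(round(a,2),q[(q[:,0]>a)&(q[:,0]<=a+.02),2].max()) for a in np.arange(-.1,.16,.02) if ((q[:,0]>a)&(q[:,0]<=a+.02)).any()])
E
python3 fit.py|sed -n '/-----/,$p'
```

```text
-----
plate x,y pct [-0.0446 -0.0429  0.0194  0.0281] [-0.1574 -0.0968 -0.0387 -0.0077 -0.0061]
cheek y [(np.float64(-0.084), np.int64(16)), (np.float64(-0.081), np.int64(14)), (np.float64(-0.078), np.int64(16)), (np.float64(-0.075), np.int64(53)), (np.float64(-0.072), np.int64(135)), (np.float64(-0.069), np.int64(13)), (np.float64(-0.042), np.int64(20)), (np.float64(-0.039), np.int64(24)), (np.float64(-0.036), np.int64(177)), (np.float64(-0.033), np.int64(247))]
up y [(np.float64(-0.084), np.int64(12)), (np.float64(-0.081), np.int64(17)), (np.float64(-0.078), np.int64(23)), (np.float64(-0.075), np.int64(33)), (np.float64(-0.072), np.int64(37)), (np.float64(-0.069), np.int64(16)), (np.float64(-0.066), np.int64(12)), (np.float64(-0.063), np.int64(23)), (np.float64(-0.06), np.int64(17)), (np.float64(-0.057), np.int64(19)), (np.float64(-0.054), np.int64(16)), (np.float64(-0.051), np.int64(13)), (np.float64(-0.048), np.int64(13)), (np.float64(-0.045), np.int64(12)), (np.float64(-0.042), np.int64(23)), (np.float64(-0.039), np.int64(23)), (np.float64(-0.036), np.int64(63)), (np.float64(-0.
[... 2495 characters left out ...]
64(0.0), np.int64(91))]
top 57 0.15020608813439312
beyond head 2180 [-0.0432  0.029   0.0303] [0.1529 0.15   0.0829] [(np.float64(-0.06), np.float64(0.07647367313236843)), (np.float64(-0.04), np.float64(0.0804541918780294)), (np.float64(-0.02), np.float64(0.08032750702227616)), (np.float64(0.0), np.float64(0.08292537501540692)), (np.float64(0.02), np.float64(0.08113245497106698)), (np.float64(0.04), np.float64(0.08075048204884638)), (np.float64(0.06), np.float64(0.0820802533621714)), (np.float64(0.08), np.float64(0.08076847533127945)), (np.float64(0.1), np.float64(0.038854050014915584)), (np.float64(0.12), np.float64(0.03995431234595468)), (np.float64(0.14), np.float64(0.03590206922386019))]
```

>>> {"fn": "step_arm", "kwargs": {"targets": [[0,[0.6,0.3,0],[0,0,0]],[0,[1,0.6,0],[0,0,0]],[0,[1,0.67,0],[0,0,0]],[0,[1,0.67,0],[0,0,0]]]}}

```text
t: 1.4
tool_pos: [0.6018, 0.1528, 0.2293]
ee_rot: [-0.001, 0.706, 0.708, -0.001]
force: [-1.1, 0.2, -0.8]
grip_width: 0.012
grasp_force: 0.0
```

>>> {"fn": "step_arm", "kwargs": {"targets": [[0,[0.31,0,0],[0,0,0.08]],[0,[0.31,0,0],[0,0,0.155]],[0,[0.31,0,0.4],[0,0,0.155]],[0,[0.31,0,0.75],[0,0,0.155]],[0,[0.31,0,0.75],[0,0,0.155]],[0,[0.31,0,0.75],[0,0,0.155]]]}}

```text
t: 2.15
tool_pos: [0.6014, 0.1965, 0.1213]
ee_rot: [0.0, 0.788, 0.616, 0.001]
force: [1.0, 0.4, 0.4]
grip_width: 0.0
grasp_force: 0.0
```

>>> {"fn": "step_arm", "kwargs": {"targets": [[0,[-0.08,0,0],[0,0,0]],[0,[-0.13,0,0],[0,0,0]],[0,[-0.17,0,0],[0,0,0]],[0,[-0.2,0,0],[0,0,0]],[0,[-0.23,0,0],[0,0,0]]]}}

```text
t: 2.78
tool_pos: [0.5924, 0.163, 0.1191]
ee_rot: [0.0, 0.788, 0.616, 0.0]
force: [2.7, 3.9, 2.4]
grip_width: -0.0001
grasp_force: 2.1
```

>>> {"fn": "step_arm", "kwargs": {"targets": [[0,[-0.02,0,0],[0,0,0]],[0,[-0.04,0,0],[0,0,0]],[0,[-0.06,0,0],[0,0,0]]]}}

```text
t: 3.15
tool_pos: [0.5905, 0.1562, 0.1189]
ee_rot: [-0.001, 0.787, 0.616, 0.002]
force: [8.2, 30.3, -5.1]
grip_width: 0.0002
grasp_force: 15.9
```

>>> {"fn": "step_arm", "kwargs": {"targets": [[0,[-0.008,0,0],[0,0,0]],[0,[-0.008,0,0],[0,0,0]]]}}

```text
t: 3.4
tool_pos: [0.5905, 0.1562, 0.1189]
ee_rot: [-0.002, 0.787, 0.617, 0.002]
force: [9.3, 26.9, -5.3]
grip_width: -0.0
grasp_force: 13.9
```

```bash
python3 - <<'E'
from h import *
np.set_printoptions(precision=4,suppress=True)
o=robot.observe();print(o["tool_pos"],o["force"],o["joint_pos"])
K,k,Rm,t=cam("wrist"); c=-Rm.T@t; T=toolrot().as_matrix()
print("cam in tool",T.T@(c-o["tool_pos"]),"axes(cols) in tool\n",T.T@Rm.T, K)
E
```

```text
[0.5905 0.1562 0.1189] [ 9.2651 26.9207 -5.292 ] [0.2559 0.4787 0.0563 1.1455 0.0052 2.0681]
cam in tool [ 0.0673 -0.0014 -0.1424] axes(cols) in tool
 [[-0.0003 -0.9648 -0.2629]
 [ 1.     -0.0004  0.0005]
 [-0.0006 -0.2629  0.9648]] [[300.3642   0.     278.4729]
 [  0.     300.3642 213.0032]
 [  0.       0.       1.    ]]
```

>>> {"fn": "step_arm", "kwargs": {"targets": [[0,[0.13,0,0],[0,0,0]],[0.3,[0.13,0,-0.4],[0,0,-0.1]],[1,[0,0,-0.7],[0,0,-0.22]],[1,[-0.3,0,-0.7],[0,0,-0.34]],[1,[-0.58,0,-0.7],[0,0,-0.46]],[1,[-0.58,0,-0.7],[0,0,-0.58]],[1,[-0.58,0,-0.7],[0,0,-0.7]],[1,[-0.58,0,-0.7],[0,0,-0.82]],[1,[-0.58,0,-0.7],[0,0,-0.93]],[1,[-0.58,0,-0.7],[0,0,-1]],[1,[-0.58,0,-0.7],[0,0,-1]]]}}

```text
t: 4.78
tool_pos: [0.5684, 0.0687, 0.2234]
ee_rot: [-0.001, 0.122, 0.993, -0.0]
force: [0.0, -0.0, 0.1]
grip_width: 0.0857
grasp_force: 0.0
```

>>> {"fn": "step_arm", "kwargs": {"targets": [[1,[0,0,0.2],[0,-0.1,0]],[1,[0,0,0.34],[0,-0.19,0]],[1,[0,0,0.34],[0,-0.19,0]],[1,[0,0,0.34],[0,-0.19,0]]]}}

```text
t: 5.28
tool_pos: [0.5674, 0.0688, 0.1724]
ee_rot: [0.147, 0.121, 0.982, -0.018]
force: [-0.3, 0.3, 1.4]
grip_width: 0.0855
grasp_force: 0.0
```

```bash
python3 - <<'E'
from h import *
np.set_printoptions(precision=4,suppress=True)
o=robot.observe();print(o["tool_pos"],o["force"],o["joint_pos"],toolrot().as_matrix())
im,d=robot.grab_frame("wrist");save("w1",im);np.save("w1.npy",d);np.save("w1_c.npy",cloud("wrist",d))
print(proj("wrist",[.5695,.0717,.12]))
E
```

```text
[0.5674 0.0688 0.1724] [-0.2973  0.341   1.3546] [ 0.1887  0.1396 -0.3229  0.8372 -0.1235  0.4171] [[-0.9275  0.2428  0.2841]
 [ 0.2322  0.9701 -0.0711]
 [-0.2929 -0.     -0.9562]]
[[282.1248 212.5641]]
```

View pics/w1.png

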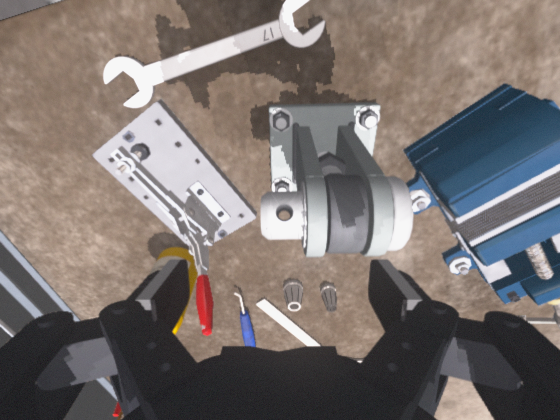

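The wrist view shows the pin home, with its head against the right cheek and the dark cross hole at pixel (285,212). The pin stub spans columns 262-305. Next I measure the axis and lean.

```bash
cat > ang.py <<'E'
from h import *
import sys
from scipy.optimize import least_squares
np.set_printoptions(precision=4,suppress=True)
n=sys.argv[1]
P=np.load(n+"_c.npy"); im=cv2.imread("pics/"+n+".png"); g=im.mean(2)
u=np.array([.241,.9705,0]);v=np.array([.9705,-.241,0])
c0=np.array([.5695,.0717,.12])
d=P-c0; L=np.stack([d@v,d@u,P[...,2]-.12],-1)
# whole bracket: pin stub points
m=(L[...,1]>-.016)&(L[...,1]<.01)&(abs(L[...,0])<.025)&(L[...,2]>-.02)&(L[...,2]<.03)
q=L[m]
print("stub",len(q),"y pct",np.percentile(q[:,1],[1,5,95]))
f=lambda a:np.hypot(q[:,0]-a[0],q[:,2]-a[1])-.016
r=least_squares(f,[0,0],loss="soft_l1",f_scale=.001);print("axis off (v,z)",r.x,np.abs(r.fun).mean())
# dark hole
vv,uu=np.where(m); gg=g[m]
thr=70; s=gg<thr; print("dark px",s.sum(),"min",gg.min())
lab=np.zeros(g.shape,np.uint8);lab[vv[s],uu[s]]=255
nn,_,st,ce=cv2.connectedComponentsWithStats(lab)
print(st[1:],ce[1:])
# washers: y face of cheek
q2=L[(abs(L[...,0])<.03)&(L[...,2]>-.03)&(L[...,2]<.04)&(L[...,1]<.12)&(L[...,1]>-.02)]
h=np.histogram(q2[:,1],np.arange(-.02,.1,.002));print([(round(b,3),k) for b,k in zip(h[1],h[0])])
# ray of hole centre vs cylinder axis through refined axis
K,k,Rm,t=cam("wrist");C=-Rm.T@t
def lean(px,ax):
    p=cv2.undistortPoints(np.array([[px]],float),K,np.array([k,0,0,0,0.]))[0,0]
    w=Rm.T@np.r_[p,1];o=C-c0
    o=np.array([o@v-ax[0],o@u,o[2]-ax[1]]);w=np.array([w@v,w@u,w[2]])
    a=w[0]**2+w[2]**2;b=o[0]*w[0]+o[2]*w[2];cc=o[0]**2+o[2]**2-.016**2
    s=(-b-np.sqrt(b*b-a*cc))/a;h=o+s*w
    return np.arctan2(-h[0],h[2]),h
for px in ce[1:]: print("lean",lean(px,r.x))
E
python3 ang.py w1
python3 - <<'E'
import cv2
im=cv2.imread('pics/w1.png')[170:260,240:340]
cv2.imwrite('pics/w1c.png',cv2.resize(im,None,fx=6,fy=6,interpolation=cv2.INTER_CUBIC))
E
```

```text
stub 1695 y pct [-0.0137 -0.0127  0.0089]
axis off (v,z) [0.0014 0.0006] 0.0009052423055371105
dark px 0 min 74.0
[] []
[(np.float64(-0.02), np.int64(0)), (np.float64(-0.018), np.int64(0)), (np.float64(-0.016), np.int64(10)), (np.float64(-0.014), np.int64(117)), (np.float64(-0.012), np.int64(135)), (np.float64(-0.01), np.int64(142)), (np.float64(-0.008), np.int64(145)), (np.float64(-0.006), np.int64(158)), (np.float64(-0.004), np.int64(167)), (np.float64(-0.002), np.int64(119)), (np.float64(-0.0), np.int64(116)), (np.float64(0.002), np.int64(119)), (np.float64(0.004), np.int64(173)), (np.float64(0.006), np.int64(149)), (np.float64(0.008), np.int64(145)), (np.float64(0.01), np.int64(152)), (np.float64(0.012), np.int64(390)), (np.float64(0.014), np.int64(394)), (np.float64(0.016), np.int64(325)), (np.float64(0.018), np.int64(333)), (np.float64(0.02), np.int64(331)), (np.float64(0.022), np.int64(336)), (np.float64(0.024), np.int64(251)), (np.float64(0.026), np.int64(228)), (np.float64(0.028), np.int64(285)), (np.float64(0.03), np.int64(272)), (np.float64(0.032), np.int64(272)), (np.floa
[... 416 characters left out ...]
37)), (np.float64(0.058), np.int64(334)), (np.float64(0.06), np.int64(342)), (np.float64(0.062), np.int64(177)), (np.float64(0.064), np.int64(144)), (np.float64(0.066), np.int64(258)), (np.float64(0.068), np.int64(253)), (np.float64(0.07), np.int64(238)), (np.float64(0.072), np.int64(242)), (np.float64(0.074), np.int64(146)), (np.float64(0.076), np.int64(37)), (np.float64(0.078), np.int64(0)), (np.float64(0.08), np.int64(0)), (np.float64(0.082), np.int64(0)), (np.float64(0.084), np.int64(0)), (np.float64(0.086), np.int64(0)), (np.float64(0.088), np.int64(0)), (np.float64(0.09), np.int64(0)), (np.float64(0.092), np.int64(0)), (np.float64(0.094), np.int64(0)), (np.float64(0.096), np.int64(0))]
```

View pics/w1c.png

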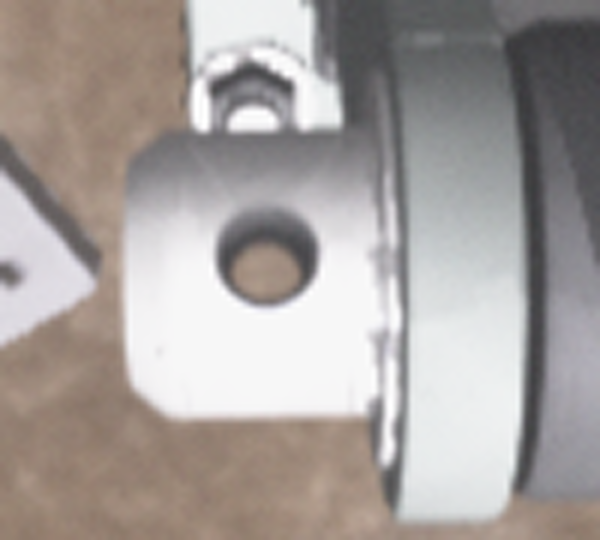

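The crop shows the mouth rim centred at crop (268,255), i.e. image pixel (284.7,212.5). Daylight is visible through the bore, so the lean is near the viewing angle.

```bash
cat >> ang.py <<'E'
print("=====")
ax=r.x
for row in (211.5,212.5,213.5): print(row,lean((284.7,row),ax),lean((284.7,row),[0,0]))
for th in (.36,.45,.5,.55,.6,.65,.7,.8,.86):
    a,b=ax
    mk=lambda s:c0+v*(a-s*np.sin(th))+u*.001+np.array([0,0,b+s*np.cos(th)])
    pp=proj("wrist",[mk(.016),mk(0),mk(-.016)]);print(th,pp.ravel())
E
python3 ang.py w1|sed -n '/=====/,$p'
```

```text
=====
211.5 (np.float64(0.6993689069791698), array([-0.0103,  0.0014,  0.0122])) (np.float64(0.6050775888109594), array([-0.0091,  0.0014,  0.0132]))
212.5 (np.float64(0.6605714010677811), array([-0.0098,  0.0014,  0.0126])) (np.float64(0.566614873942963), array([-0.0086,  0.0014,  0.0135]))
213.5 (np.float64(0.621943339726053), array([-0.0093,  0.0014,  0.013 ])) (np.float64(0.5281558779031557), array([-0.0081,  0.0014,  0.0138]))
0.36 [284.0855 220.253  283.6195 214.8023 283.2208 210.1394]
0.45 [284.0866 217.9571 283.6195 214.8023 283.2208 212.1097]
0.5 [284.0854 216.6663 283.6195 214.8023 283.2221 213.2125]
0.55 [284.0829 215.3697 283.6195 214.8023 283.2243 214.3185]
0.6 [284.0792 214.0715 283.6195 214.8023 283.2274 215.4254]
0.65 [284.0743 212.7755 283.6195 214.8023 283.2315 216.5312]
0.7 [284.0681 211.4861 283.6195 214.8023 283.2364 217.6337]
0.8 [284.0521 208.9425 283.6195 214.8023 283.249  219.8201]
0.86 [284.0403 207.4497 283.6195 214.8023 283.2582 221.1142]
```

>>> {"fn": "step_arm", "kwargs": {"targets": [[0.6,[0,0,-0.4],[0,0,0]],[0.6,[0.15,0.4,-0.65],[0,0.1,0]],[0.6,[0.35,0.87,-0.65],[0,0.19,0]],[0.6,[0.35,0.87,-0.65],[0,0.19,0]]]}}

```text
t: 5.82
tool_pos: [0.5252, 0.2163, 0.2492]
ee_rot: [-0.003, 0.123, 0.992, -0.001]
force: [1.4, 0.3, -0.9]
grip_width: 0.0513
grasp_force: 0.0
```

>>> {"fn": "step_arm", "kwargs": {"targets": [[0.6,[0.17,0.44,0],[0,0,-0.1]],[0.6,[0.35,0.885,0],[0,0,-0.2]],[0.6,[0.35,0.885,0],[0,0,-0.29]],[0.6,[0.35,0.885,0],[0,0,-0.29]],[0.6,[0.35,0.885,0],[0,0,-0.29]]]}}

```text
t: 6.45
tool_pos: [0.5053, 0.3552, 0.2507]
ee_rot: [-0.0, -0.104, 0.995, -0.0]
force: [-0.5, 0.6, -0.0]
grip_width: 0.0516
grasp_force: 0.0
```

```bash
python3 - <<'E'
from h import *
np.set_printoptions(precision=4,suppress=True)
o=robot.observe();print(o["tool_pos"],toolrot().as_matrix())
im,d=robot.grab_frame("wrist");save("w2",im);P=cloud("wrist",d);np.save("w2_c.npy",P)
r=robot.cut_out("wrist","cotter")
for e in r[:1]:
    m=e["region"]&(P[...,2]>.06);q=P[m];print(e["score"],e["at"],len(q),q.min(0),q.max(0))
q=P[(P[...,2]>.06)&(P[...,2]<.18)&(abs(P[...,0]-.5)<.04)&(abs(P[...,1]-.355)<.035)]
for a,b in((.06,.08),(.08,.1),(.1,.12),(.12,.14),(.14,.15),(.15,.16),(.16,.18)):
    s=q[(q[:,2]>a)&(q[:,2]<b)]
    if len(s)>5:
        s2=s[:,:2]; w,V=np.linalg.eigh(np.cov(s2.T)); e=V[:,1]*np.sign(V[0,1]);n=np.array([-e[1],e[0]])
        print(a,len(s),s.mean(0),"dir",np.degrees(np.arctan2(e[1],e[0])),"along",np.percentile((s2-s2.mean(0))@e,[0,100]),"across",np.percentile((s2-s2.mean(0))@n,[2,98]))
E
```

```text
[0.5053 0.3552 0.2507] [[-0.9784 -0.2065 -0.0002]
 [-0.2065  0.9784 -0.0002]
 [ 0.0003 -0.0002 -1.    ]]
0.62 [206.2, 275.0] 641 [0.4832 0.3453 0.0607] [0.5167 0.3599 0.1711]
0.06 24 [0.4844 0.3496 0.0701] dir -76.50234730266331 along [-0.0027  0.0028] across [-0.0011  0.0012]
0.08 27 [0.4859 0.3498 0.0907] dir -63.92564133377107 along [-0.0027  0.004 ] across [-0.0012  0.002 ]
0.1 43 [0.4877 0.3505 0.1102] dir -86.95054151880312 along [-0.0037  0.0031] across [-0.0018  0.0022]
0.12 44 [0.4892 0.351  0.1301] dir -87.38572149603773 along [-0.0034  0.0032] across [-0.0014  0.0016]
0.14 55 [0.4975 0.3555 0.1459] dir 29.041862996014924 along [-0.0099  0.0139] across [-0.0031  0.0023]
0.15 82 [0.4926 0.3531 0.1568] dir 30.847402912301817 along [-0.0045  0.0233] across [-0.0075  0.0045]
0.16 402 [0.5025 0.3525 0.1664] dir 16.656857115763454 along [-0.0116  0.0147] across [-0.0049  0.0049]
```

View pics/w2.png

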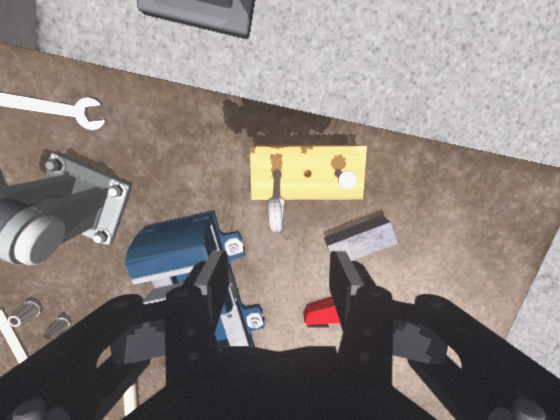

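The wrist view shows the coil at (277,212) with the leg at (276,180) going into the block, and the spare pin at (347,180). The gripper is centred over the coil, so I descend and grip.

>>> {"fn": "step_arm", "kwargs": {"targets": [[0.6,[0,0,0.35],[0,0,0]],[0.6,[0,0,0.65],[0,0,0]],[0.6,[0,0,0.755],[0,0,0]],[0.6,[0,0,0.755],[0,0,0]],[0,[0,0,0.755],[0,0,0]],[0,[0,0,0.755],[0,0,0]],[0,[0,0,0.755],[0,0,0]],[0,[0,0,0.755],[0,0,0]],[0,[0,0,0.755],[0,0,0]],[0,[0,0,0.755],[0,0,0]]]}}

```text
t: 7.8
tool_pos: [0.5056, 0.3559, 0.1386]
ee_rot: [0.001, -0.106, 0.994, 0.0]
force: [2.1, -3.5, 7.9]
grip_width: 0.0131
grasp_force: 60.9
```

>>> {"fn": "step_arm", "kwargs": {"targets": [[0,[0,0,-0.1],[0,0,0]],[0,[0,0,-0.25],[0,0,0]],[0,[0,0,-0.55],[0,0,0]],[0,[0,0,-0.9],[0,0,0]],[0,[0,0,-1],[0,0,0]],[0,[0,0,-1],[0,0,0]],[0,[0,0,-1],[0,0,0]]]}}

```text
t: 8.68
tool_pos: [0.5044, 0.3557, 0.2866]
ee_rot: [-0.001, -0.106, 0.994, -0.0]
force: [0.4, -0.5, -1.6]
grip_width: 0.0131
grasp_force: 59.3
```

```bash
cat > leg.py <<'E'
from h import *
import sys
np.set_printoptions(precision=4,suppress=True)
n=sys.argv[1]
o=robot.observe();T=toolrot().as_matrix();p0=o["tool_pos"];print(p0,o["grip_width"],o["force"]);print(T)
im,d=robot.grab_frame("wrist");save(n,im);P=cloud("wrist",d);np.save(n+"_c.npy",P)
L=(P-p0)@T
m=(abs(L[...,0])<.05)&(abs(L[...,1])<.02)&(L[...,2]>.003)&(L[...,2]<.14)
q=L[m]
for z in np.arange(.005,.14,.01):
    s=q[(q[:,2]>=z)&(q[:,2]<z+.01)]
    if len(s): print("z%.3f"%z,len(s),"x",np.percentile(s[:,0],[5,50,95]),"y",np.percentile(s[:,1],[5,50,95]))
print("tip",q[:,2].max())
E
python3 leg.py w3
```

```text
[0.5044 0.3557 0.2866] 0.013078328266315426 [ 0.3618 -0.5267 -1.5818]
[[-0.9776 -0.2106 -0.001 ]
 [-0.2106  0.9776 -0.0005]
 [ 0.0011 -0.0003 -1.    ]]
z0.005 87 x [0.0161 0.0181 0.0187] y [-0.0024  0.0007  0.0039]
z0.015 71 x [0.0169 0.0186 0.0192] y [-0.0026  0.0007  0.0035]
z0.025 65 x [0.0172 0.0192 0.02  ] y [-0.0028  0.0001  0.0037]
z0.035 56 x [0.0173 0.0198 0.0205] y [-0.003   0.0004  0.0033]
z0.045 46 x [0.0194 0.0204 0.0212] y [-0.0025  0.0001  0.0034]
z0.055 40 x [0.0194 0.0212 0.0218] y [-0.0027  0.0004  0.0035]
z0.065 34 x [0.0201 0.0218 0.0224] y [-0.0029 -0.      0.0029]
z0.075 32 x [0.021  0.0224 0.0232] y [-0.003  -0.      0.0029]
z0.085 26 x [0.0214 0.0232 0.0237] y [-0.0032 -0.0001  0.003 ]
z0.095 27 x [0.0218 0.0238 0.0243] y [-0.0034 -0.0001  0.0031]
z0.105 29 x [0.0223 0.0246 0.0258] y [-0.0035 -0.0002  0.0024]
z0.115 6 x [0.0247 0.0257 0.0261] y [-0.0025  0.0003  0.0022]
tip 0.11803666192481198
```

View pics/w3.png

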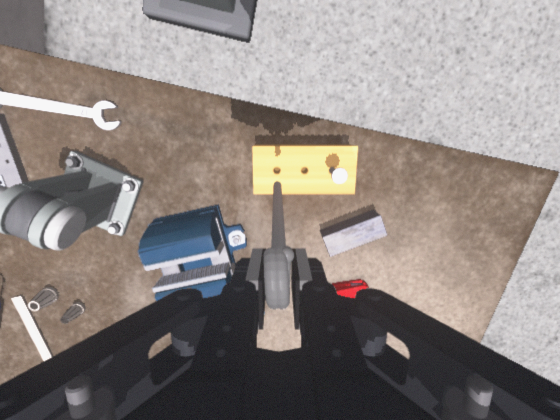

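The cotter is held firmly, with its leg visible from (280,245) to its tip at (277,183). I compute the pre-insert pose.

```bash
cat > go.py <<'E'
from h import *
import sys
np.set_printoptions(precision=4,suppress=True)
# leg axis in tool frame: point at z and direction
SEAT=np.array([.0171,.0003,.040]); K=.062; KY=-.004
def target(th,hole,back,u=np.array([.241,.9705,0])):
    u=u/np.linalg.norm(u); v=np.cross(u,[0,0,1.]); Z=np.array([0,0,1.])
    phi=th+K; x=-(np.cos(phi)*v+np.sin(phi)*Z); z=np.sin(phi)*v-np.cos(phi)*Z
    T=np.c_[x,u,z]; leg=T@np.array([K,KY,1]); leg/=np.linalg.norm(leg)
    return T,hole-T@SEAT-back*leg,leg
def cmd(T,p):
    o=robot.observe();T0=toolrot().as_matrix()
    print("target",p,"shift",T0.T@(p-o["tool_pos"])/.15,"turn",R.from_matrix(T0.T@T).as_rotvec()/(np.pi/2))
if __name__=="__main__":
    a=[float(s) for s in sys.argv[1:]]
    T,p,leg=target(a[0],np.array(a[1:4]),a[4]);cmd(T,p)
E
python3 go.py .66 .5712 .0728 .1206 .112
```

```text
target [0.4914 0.0928 0.2504] shift [ 0.4529 -1.695   0.2413] turn [ 0.1041 -0.4524  0.2774]
```

>>> {"fn": "step_arm", "kwargs": {"targets": [[0,[0.05,-0.1,-0.2],[0,0,0]],[0,[0.1,-0.4,-0.2],[0,0,0.1]],[0,[0.2,-0.75,-0.2],[0,0,0.2]],[0,[0.2,-0.95,-0.2],[0,0,0.29]],[0,[0.2,-0.95,-0.2],[0,0,0.29]]]}}

```text
t: 9.35
tool_pos: [0.5053, 0.2083, 0.3169]
ee_rot: [-0.0, 0.123, 0.992, -0.0]
force: [-0.5, -0.2, -1.0]
grip_width: 0.0131
grasp_force: 59.2
```

```bash
python3 go.py .66 .5712 .0728 .1206 .112
```

```text
target [0.4914 0.0928 0.2504] shift [-0.099  -0.769   0.4439] turn [-0.0013 -0.4601 -0.0023]
```

>>> {"fn": "step_arm", "kwargs": {"targets": [[0,[0,-0.3,0],[0,-0.1,0]],[0,[-0.05,-0.6,0],[0,-0.2,0]],[0,[-0.1,-0.77,0],[0,-0.31,0]],[0,[-0.1,-0.77,0],[0,-0.42,0]],[0,[-0.1,-0.77,0.15],[0,-0.46,0]],[0,[-0.1,-0.77,0.35],[0,-0.46,0]],[0,[-0.1,-0.77,0.44],[0,-0.46,0]],[0,[-0.1,-0.77,0.44],[0,-0.46,0]],[0,[-0.1,-0.77,0.44],[0,-0.46,0]]]}}

```text
t: 10.48
tool_pos: [0.4922, 0.0949, 0.2518]
ee_rot: [0.351, 0.113, 0.929, -0.043]
force: [-0.2, 0.1, -0.9]
grip_width: 0.013
grasp_force: 59.3
```

```bash
python3 go.py .66 .5712 .0728 .1206 .112; python3 leg.py w4
```

```text
target [0.4914 0.0928 0.2504] shift [ 0.0077 -0.0154  0.0055] turn [0.0003 0.0004 0.0004]
[0.4922 0.0949 0.2518] 0.012967986875375849 [-0.2181  0.1031 -0.8594]
[[-0.7281  0.2402  0.642 ]
 [ 0.1801  0.9707 -0.1589]
 [-0.6614 -0.0001 -0.7501]]
z0.005 86 x [0.016  0.0179 0.0185] y [-0.003   0.0002  0.0033]
z0.015 72 x [0.0169 0.0185 0.0192] y [-0.0032 -0.0004  0.003 ]
z0.025 61 x [0.0171 0.019  0.02  ] y [-0.0034  0.0002  0.0032]
z0.035 54 x [0.0175 0.0199 0.0206] y [-0.0032 -0.0004  0.0027]
z0.045 45 x [0.0191 0.0204 0.0212] y [-0.0031 -0.0005  0.0028]
z0.055 37 x [0.0193 0.0212 0.0218] y [-0.0033  0.0002  0.0029]
z0.065 34 x [0.0199 0.0218 0.0224] y [-0.0035 -0.0005  0.0026]
z0.075 29 x [0.021  0.0223 0.023 ] y [-0.0036 -0.0006  0.0025]
z0.085 28 x [0.0214 0.023  0.0236] y [-0.0038 -0.0006  0.0025]
z0.095 25 x [0.0219 0.0237 0.0243] y [-0.0039 -0.0006  0.0025]
z0.105 31 x [0.022  0.0247 0.0256] y [-0.0037 -0.0007  0.0023]
z0.115 165 x [0.0184 0.0267 0.0344] y [0.01   0.0145 0.0198]
z0.125 465 x [0.0065 0.0327 0.0477] y [0.0084 0.014  0.0193]
z0.135 528 x [0.0156 0.0285 0.0375] y [-0.0158 -0.0045  0.0096]
tip 0.13996293370751464
```

View pics/w4.png

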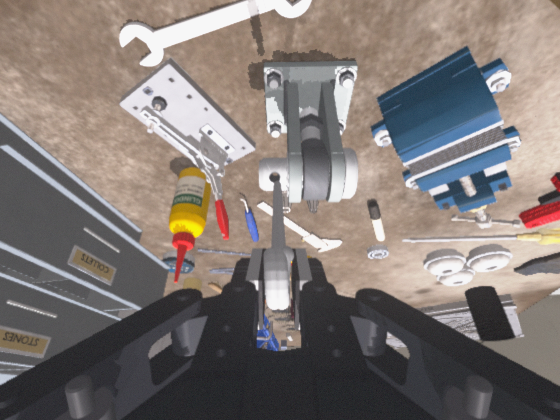

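The leg tip stands just over the mouth at (275,175), and the hole is visible at its upper edge. I re-fit the pin from this pose for a relative correction.

```bash
python3 ang.py w4|grep -E "stub|axis"; python3 - <<'E'
from h import *
np.set_printoptions(precision=4,suppress=True)
for th in(.6,.66,.72):
    u=np.array([.241,.9705,0]);v=np.array([.9705,-.241,0]);h=np.array([.5712,.0728,.1206])
    print(th,proj("wrist",[h+.016*(-np.sin(th)*v+np.array([0,0,np.cos(th)]))]))
im=cv2.imread('pics/w4.png')[145:225,240:350]
cv2.imwrite('pics/w4c.png',cv2.resize(im,None,fx=7,fy=7,interpolation=cv2.INTER_CUBIC))
E
```

```text
stub 767 y pct [-0.0138 -0.0128  0.0089]
axis off (v,z) [-0.     -0.0003] 0.001410983127356027
0.6 [[275.1403 179.4579]]
0.66 [[275.1353 178.4592]]
0.72 [[275.1308 177.4448]]ang.py:32: RuntimeWarning: invalid value encountered in sqrt
  s=(-b-np.sqrt(b*b-a*cc))/a;h=o+s*w
```

View pics/w4c.png

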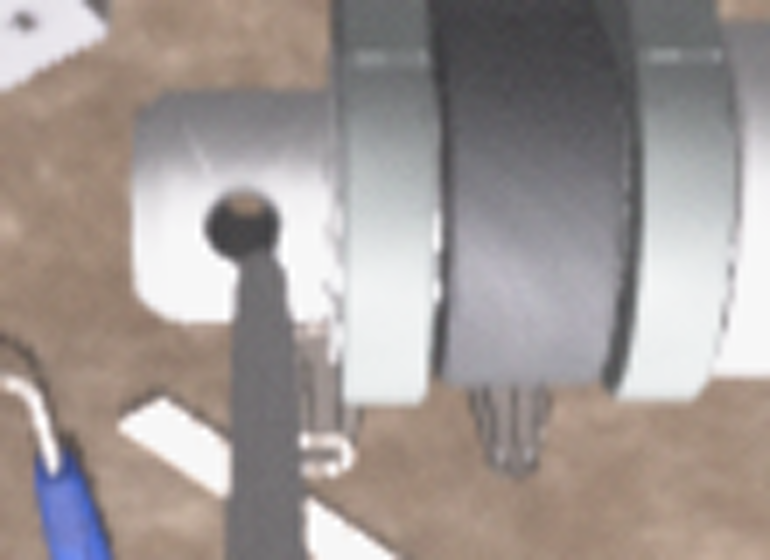

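The crop shows the hole rim centred at crop (243,224), i.e. pixel (274.7,177). The far opening's lower edge is at crop row 212. The leg tip points at the hole's middle, about 2 px to the right.

```bash
python3 - <<'E'
from h import *
np.set_printoptions(precision=2,suppress=True)
u=np.array([.241,.9705,0]);v=np.array([.9705,-.241,0]);h=np.array([.5712,.0728,.1206])
a=np.linspace(0,2*np.pi,60)
for hh in (h,h-.001*v-[0,0,.0006]):
  for th in(.55,.6,.66,.72,.78):
    ax=-np.sin(th)*v+np.array([0,0,np.cos(th)]);w=np.cross(ax,u)
    rim=lambda s,r:proj("wrist",hh+s*ax+r*(np.cos(a)[:,None]*u+np.sin(a)[:,None]*w))
    # true saddle rim
    def srim(sg,r):
        X=r*np.cos(a);Y=r*np.sin(a);s=sg*np.sqrt(.016**2-Y**2)
        return proj("wrist",hh+s[:,None]*ax+X[:,None]*u+Y[:,None]*w)
    n=srim(1,.0053);f=srim(-1,.0043);nb=srim(1,.0043)
    print(th,"near rim rows",n[:,1].min(),n[:,1].max(),"cols",n[:,0].min(),n[:,0].max(),"far rows",f[:,1].min(),f[:,1].max(),"far cols",f[:,0].min(),f[:,0].max())
print("observed near top",145+187/7,"cols",240+205/7,240+282/7,"far bottom",145+212/7)
E
```

```text
0.55 near rim rows 174.56680463656585 185.26817002764727 cols 269.5066741312976 280.7865561222041 far rows 166.24974081760965 174.27709100113853 far cols 271.2484829563108 279.5492977392609
0.6 near rim rows 173.70438883151982 184.5994303080154 cols 269.4960131118388 280.78853376819796 far rows 166.92705550976885 175.05248004381818 far cols 271.25689275835896 279.5487983496118
0.66 near rim rows 172.67367661676886 183.76054990732905 cols 269.48465730951744 280.79041049186037 far rows 167.7621831996745 175.98183459806003 far cols 271.26592922270464 279.54846020369195
0.72 near rim rows 171.65163342915122 182.88495856757277 cols 269.4749192090182 280.79173649136897 far rows 168.61908537997522 176.90730231276825 far cols 271.27379195365955 279.54840699492354
0.78 near rim rows 170.6425611575893 181.97602057079905 cols 269.4668442401522 280.7925045456563 far rows 169.49497465458376 177.82606525498997 far cols 271.280460169352 279.5486381060653
0.55 near rim rows 173.37146908873535 184.1112335855116 cols 269.48947357674285 280.7898203337235 far rows 165.14903972443932 173.20269640544618 f
[... 216 characters left out ...]
279.54972468104995
0.66 near rim rows 171.4744754939327 182.5961228500245 cols 269.46737296557274 280.79369065380445 far rows 166.66785179424454 174.9109568795235 far cols 271.2532384944334 279.54938470665394
0.72 near rim rows 170.45069061425477 181.71658252265792 cols 269.4575978208192 280.79502309431774 far rows 167.5280287195361 175.83805425308807 far cols 271.26112810712846 279.54933030052143
0.78 near rim rows 169.44014667138376 180.80381400208879 cols 269.4494921768873 280.79579594516105 far rows 168.40704010327596 176.7582378020603 far cols 271.26781895839196 279.54956084569136
observed near top 171.71428571428572 cols 269.2857142857143 280.2857142857143 far bottom 175.28571428571428
```

```bash
sed -i 's/SEAT=.*/SEAT=np.array([.0171,-.0003,.040]); K=.062; KY=-.005/' go.py; python3 go.py .665 .5704 .0727 .1201 .104
```

```text
target [0.4949 0.0923 0.2432] shift [ 0.0238 -0.0128  0.0577] turn [ 0.0004 -0.0025  0.0002]
```

>>> {"fn": "step_arm", "kwargs": {"targets": [[0,[0.024,-0.013,0.03],[0,-0.002,0]],[0,[0.024,-0.013,0.058],[0,-0.002,0]],[0,[0.024,-0.013,0.058],[0,-0.002,0]],[0,[0.024,-0.013,0.058],[0,-0.002,0]]]}}

```text
t: 11.02
tool_pos: [0.4947, 0.0918, 0.2425]
ee_rot: [0.352, 0.114, 0.928, -0.043]
force: [-0.3, -0.1, -2.7]
grip_width: 0.0132
grasp_force: 59.3
```

```bash
python3 go.py .665 .5704 .0727 .1201 .104;python3 go.py .665 .5704 .0727 .1201 .085;python3 go.py .665 .5704 .0727 .1201 .0
```

```text
target [0.4949 0.0923 0.2432] shift [-0.0039  0.0033 -0.003 ] turn [-0.0001 -0.0008 -0.0001]
target [0.5063 0.0894 0.2282] shift [0.0038 0.0027 0.1234] turn [-0.0001 -0.0008 -0.0001]
target [0.5571 0.0763 0.1614] shift [ 0.0381 -0.      0.689 ] turn [-0.0001 -0.0008 -0.0001]
```

>>> {"fn": "step_arm", "kwargs": {"targets": [[0,[-0.002,0.003,0.025],[0,0,0]],[0,[0,0.003,0.05],[0,0,0]],[0,[0.001,0.003,0.07],[0,0,0]],[0,[0.002,0.003,0.085],[0,0,0]],[0,[0.003,0.003,0.1],[0,0,0]],[0,[0.003,0.003,0.1],[0,0,0]]]}}

```text
t: 11.78
tool_pos: [0.504, 0.0899, 0.2307]
ee_rot: [0.352, 0.114, 0.928, -0.043]
force: [-0.2, 0.4, -2.1]
grip_width: 0.0129
grasp_force: 59.3
```

```bash
python3 go.py .665 .5704 .0727 .1201 .06;python3 go.py .665 .5704 .0727 .1201 .0
```

```text
target [0.5212 0.0855 0.2086] shift [ 0.0095 -0.0007  0.1889] turn [-0.0001 -0.001  -0.    ]
target [0.5571 0.0763 0.1614] shift [ 0.0337 -0.0026  0.5882] turn [-0.0001 -0.001  -0.    ]
```

>>> {"fn": "step_arm", "kwargs": {"targets": [[0,[0.002,0,0.03],[0,0,0]],[0,[0.003,0,0.06],[0,0,0]],[0,[0.005,0,0.09],[0,0,0]],[0,[0.006,0,0.12],[0,0,0]],[0,[0.006,0,0.12],[0,0,0]]]}}

```text
t: 12.4
tool_pos: [0.515, 0.0871, 0.2164]
ee_rot: [0.352, 0.114, 0.928, -0.043]
force: [-0.9, 1.1, -1.0]
grip_width: 0.0133
grasp_force: 59.3
```

>>> {"fn": "step_arm", "kwargs": {"targets": [[0,[0.002,0,0.03],[0,0,0]],[0,[0.003,0,0.06],[0,0,0]],[0,[0.005,0,0.09],[0,0,0]],[0,[0.007,0,0.12],[0,0,0]],[0,[0.007,0,0.12],[0,0,0]]]}}

```text
t: 13.02
tool_pos: [0.5258, 0.0845, 0.2022]
ee_rot: [0.352, 0.114, 0.928, -0.043]
force: [-0.8, -0.2, -1.8]
grip_width: 0.0128
grasp_force: 59.4
```

```bash
python3 go.py .665 .5704 .0727 .1201 .0; python3 -c "
from h import *
o=robot.observe();print(np.round(toolrot().as_matrix().T@o['force'],1),np.round(o['moment'],2))"
```

```text
target [0.5571 0.0763 0.1614] shift [ 0.0195 -0.0022  0.3468] turn [-0.0002 -0.0012  0.    ]
[ 1.7 -0.3  0.9] [ 0.18  0.8  -0.04]
```

>>> {"fn": "step_arm", "kwargs": {"targets": [[0,[0.002,0,0.035],[0,0,0]],[0,[0.004,0,0.07],[0,0,0]],[0,[0.006,0,0.1],[0,0,0]],[0,[0.008,-0.001,0.13],[0,0,0]],[0,[0.01,-0.001,0.16],[0,0,0]],[0,[0.01,-0.001,0.16],[0,0,0]]]}}

```text
t: 13.78
tool_pos: [0.5403, 0.0806, 0.1834]
ee_rot: [0.352, 0.114, 0.928, -0.043]
force: [3.9, -3.7, -2.4]
grip_width: 0.0128
grasp_force: 59.0
```

```bash
python3 go.py .665 .5704 .0727 .1201 .0; python3 -c "
from h import *
o=robot.observe();print(np.round(toolrot().as_matrix().T@o['force'],1),np.round(o['moment'],2))"
```

```text
target [0.5571 0.0763 0.1614] shift [ 0.0115 -0.0008  0.1867] turn [-0.0004 -0.0009 -0.0002]
[-1.9 -2.6  4.8] [-0.41  0.2  -0.36]
```

>>> {"fn": "step_arm", "kwargs": {"targets": [[0,[0.002,0,0.03],[0,0,0]],[0,[0.004,0,0.06],[0,0,0]],[0,[0.006,0,0.09],[0,0,0]],[0,[0.007,0,0.11],[0,0,0]],[0,[0.007,0,0.11],[0,0,0]]]}}

```text
t: 14.4
tool_pos: [0.55, 0.0782, 0.1703]
ee_rot: [0.352, 0.114, 0.928, -0.043]
force: [5.7, -4.8, -4.5]
grip_width: 0.0133
grasp_force: 58.5
```

```bash
python3 go.py .665 .5704 .0727 .1201 .0; python3 -c "
from h import *
o=robot.observe();print(np.round(toolrot().as_matrix().T@o['force'],1),np.round(o['moment'],2))"
```

```text
target [0.5571 0.0763 0.1614] shift [ 0.0033 -0.0011  0.0768] turn [-0.0003 -0.0011 -0.0001]
[-2.  -3.3  7.8] [-0.56  0.08 -0.46]
```

>>> {"fn": "step_arm", "kwargs": {"targets": [[0,[0.001,0,0.03],[0,0,0]],[0,[0.002,0,0.055],[0,0,0]],[0,[0.003,0,0.077],[0,0,0]],[0,[0.003,0,0.077],[0,0,0]],[0,[0.003,0,0.077],[0,0,0]]]}}

```text
t: 15.02
tool_pos: [0.5572, 0.0766, 0.1616]
ee_rot: [0.352, 0.114, 0.928, -0.043]
force: [0.4, -4.1, -1.1]
grip_width: 0.0127
grasp_force: 59.6
```

```bash
python3 go.py .665 .5704 .0727 .1201 .0; python3 -c "
from h import *
o=robot.observe();print(np.round(toolrot().as_matrix().T@o['force'],1),np.round(o['moment'],2))"; python3 leg.py w5; python3 - <<'E'
import cv2,sys
sys.path.insert(0,'.')
from h import *
im,d=robot.grab_frame("side");save("s5",im)
a=cv2.imread('pics/w5.png')[150:330,190:400]; b=im[150:270,210:330,::-1]
a=cv2.resize(a,(467,400),interpolation=cv2.INTER_CUBIC);b=cv2.resize(b,(333,333),interpolation=cv2.INTER_CUBIC)
c=np.zeros((400,800,3),np.uint8);c[:,:467]=a;c[:333,467:]=b;cv2.imwrite('pics/c5.png',c)
E
```

```text
target [0.5571 0.0763 0.1614] shift [ 0.0012 -0.0019  0.0011] turn [-0.0001 -0.0009 -0.    ]
[-0.3 -3.9  1.8] [-0.44  0.59 -0.42]
[0.5572 0.0766 0.1616] 0.012688658912622613 [ 0.4174 -4.0854 -1.1068]
[[-0.726   0.2412  0.644 ]
 [ 0.1804  0.9705 -0.1601]
 [-0.6636 -0.0001 -0.7481]]
z0.005 774 x [0.0069 0.0185 0.0293] y [-0.0003  0.0153  0.0196]
z0.015 1294 x [0.0035 0.0214 0.0408] y [-0.0105  0.0103  0.019 ]
z0.025 1502 x [0.0062 0.0274 0.0476] y [-0.0145 -0.001   0.017 ]
z0.035 163 x [0.0304 0.0334 0.0429] y [-0.0138 -0.0004  0.0115]
z0.045 25 x [0.0331 0.0423 0.0492] y [0.0106 0.0117 0.0118]
z0.055 14 x [0.0385 0.0428 0.0494] y [0.0118 0.0119 0.012 ]
z0.065 5 x [0.0394 0.0457 0.0475] y [0.0119 0.0119 0.012 ]
z0.075 24 x [0.0334 0.0412 0.0488] y [0.0121 0.0122 0.0123]
z0.095 28 x [0.023  0.0242 0.0485] y [-0.0031  0.0006  0.0125]
z0.105 31 x [0.0231 0.025  0.0337] y [-0.0041 -0.0007  0.0072]
z0.115 3 x [0.0254 0.0257 0.0257] y [-0.0032 -0.0024 -0.0001]
tip 0.11736862924531895
```

View pics/c5.png

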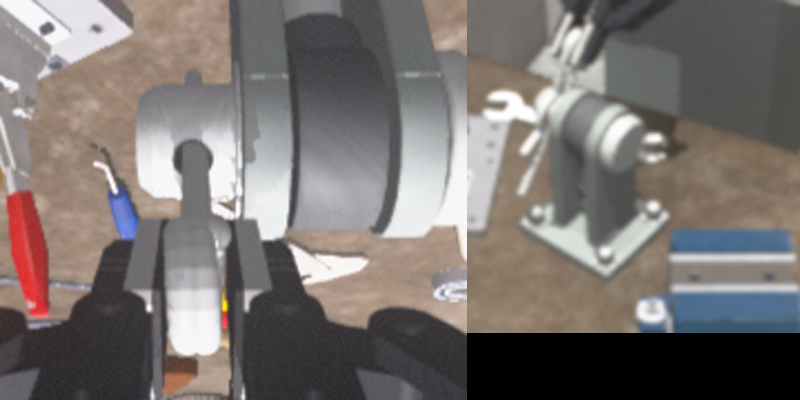

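The leg goes through the bore and its tip shows beyond the pin. The force peaked and then dropped, so the bow has snapped over. I release and withdraw.

>>> {"fn": "step_arm", "kwargs": {"targets": [[0.25,[0,0,0],[0,0,0]],[0.4,[0,0,0],[0,0,0]],[0.4,[0,0,0],[0,0,0]],[0.4,[0,0,-0.15],[0,0,0]],[0.4,[0,0,-0.4],[0,0,0]],[0.4,[0,0,-0.75],[0,0,0]],[0.4,[0,0,-0.75],[0,0,0]],[0.4,[0,0,-0.75],[0,0,0]]]}}

```text
t: 16.12
tool_pos: [0.4849, 0.0949, 0.2456]
ee_rot: [0.352, 0.113, 0.928, -0.043]
force: [-0.3, -0.1, -0.9]
grip_width: 0.0343
grasp_force: 0.0
```

```bash
python3 - <<'E'
from h import *
np.set_printoptions(precision=4,suppress=True)
im,d=robot.grab_frame("wrist");save("w6",im);P=cloud("wrist",d)
u=np.array([.241,.9705,0]);v=np.array([.9705,-.241,0]);Z=np.array([0,0,1.]);th=.665;h=np.array([.5704,.0727,.1201])
leg=np.sin(th)*v-np.cos(th)*Z;cx=np.cos(th)*v+np.sin(th)*Z
D=P-h;L=np.stack([D@cx,D@u,D@leg],-1)
q=L[(abs(L[...,1])<.0085)&(abs(L[...,0])<.05)&(L[...,2]>-.1)&(L[...,2]<-.018)]
for z in np.arange(-.1,-.018,.01):
    s=q[(q[:,2]>=z)&(q[:,2]<z+.01)]
    if len(s)>3: print("%.3f"%z,len(s),"x",np.percentile(s[:,0],[3,50,97]),"y",np.percentile(s[:,1],[5,50,95]))
print("coil far",q[:,2].min(),"expect -.0745")
q=L[(abs(L[...,1])<.0085)&(abs(L[...,0])<.012)&(L[...,2]>.03)&(L[...,2]<.1)];print("tip",len(q),q[:,2].max(),"expect .078")
c=im[100:310,160:420,::-1];cv2.imwrite('pics/c6.png',cv2.resize(c,None,fx=2.8,fy=2.8,interpolation=cv2.INTER_CUBIC))
E
```

```text
-0.080 220 x [0.0038 0.0103 0.0179] y [-0.0056 -0.0017  0.003 ]
-0.070 232 x [-0.0028  0.0013  0.0227] y [-0.0072 -0.001   0.0038]
-0.060 69 x [-0.0033 -0.0016  0.0201] y [-0.0055  0.0039  0.0049]
-0.050 38 x [-0.0034 -0.0024  0.0142] y [-0.0036  0.0006  0.005 ]
-0.040 19 x [-0.0034 -0.0028 -0.0014] y [-0.0038 -0.0011  0.0024]
-0.030 22 x [-0.0035 -0.0029 -0.0011] y [-0.0039 -0.0003  0.0024]
coil far -0.07408682434887205 expect -.0745Traceback (most recent call last):
  File "<stdin>", line 12, in <module>
    return umr_maximum(a, axis, None, out, keepdims, initial, where)
ValueError: zero-size array to reduction operation maximum which has no identity
```

The coil top measures −74.1 mm against the −74.5 mm expected, and the leg is on the bore axis, so the cotter is seated. The gripper is clear.

```bash
python3 -c "
from plant import robot
print(robot.job_done())"
```

```text
the job is handed in; nothing more can be done
None
```

The clevis pin is pushed home, the cotter is through the cross hole and seated to within about 0.5 mm by the wrist camera, and the gripper is clear. I handed the job in after about 16 s of the 64 s allowed; no verdict came back, and I inferred the bow's snap from the force drop and seated depth rather than seeing it.

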